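Unlock the splash cover, pop up the salt shaker and set it on the board

ROBOT

A 7-joint arm with a two-finger parallel gripper is mounted at the origin on a cart in front of the work surface, level with it; the furniture and walls round the work are solid. World frame = base frame: x ahead of the robot, y to its left, z up, the work surface at z = 0. Lengths are in m, angles in rad, forces in N, time in s.
With the tool pointing down it reaches from about 0.425 to 0.925 m from the base axis. Payload 6.8 kg.
Tool frame: the origin (TCP) lies on the centre line of the jaws, within the pads' length; the fingertips stand 25 mm ahead of it and the grasp point (between the pads) lies 6 mm ahead of it; z points along the fingers, y is the line along which they close (so a half turn about z gives the same grasp; the last joint's range is limited). The gripper opens to 85 mm and grips with 20 to 120 N. Pads are 22 mm wide; open, the fingers measure 114 mm over their backs; the gripper's body (76 mm by 85 mm) begins 54 mm behind the grasp point. The pads swing forward as they close: fully open they stand 13 mm farther back than shut.
Start: joints at [-1.244, 0.477, 0.022, 1.555, -0.011, 1.109, -0.083], TCP at [0.284, 0.612, 0.256] pointing down, gripper open.
Joint ranges: [-2.96, 2.96], [-0.34, 2.1], [-1.41, 1.46], [0.24, 2.44], [-1.37, 4.51], [0.17, 1.92], [-2.96, 2.96]. Speed limits (rad/s): [2.39, 2.39, 3.14, 3.14, 3.14, 3.14, 3.14].

INTERFACE

Orientations are given as a rotation vector (axis times angle).
In Python, from bench import telemetry, grab_frame, job gives the robot as it stands.
- The arm moves only by the tool apply_moves, never from a script. Its argument "rows" is a list of rows, each a list of 2 entries, a list of its own where there are three numbers: the shift along the tool's x, y, z each as a share of 250 mm, from -1 to 1, then the turn, a rotation vector about the tool's x, y, z each as a share of pi rad, from -1 to 1. A call has 1 to 10 rows; each row is the pose to reach, as a shift and turn from the pose commanded when the call began, along the tool's axes at that moment, turning the shorter way round; what a row does not reach only later rows make up. A row lasts 1/8 s, in which the tool goes at most 62.5 mm and 10.7 degrees, less where a joint would pass 70% of its speed; a pose out of reach is approached as far as the arm can. A call with a number of a shift or a turn outside -1 to 1 is refused whole. A call with a gripper value outside its range is refused whole. "jaw" is the gripper's target within -1 to 1 (fully open at 1, half-way at 0, shut at -1), set as the call begins (left out, the last holds). The fingers move at their own pace and stop on an object; "newtons" is the grip in N (left out, the last holds). Time passes only in rows, so rows that repeat a pose let the fingers close. It gives the time, the measured TCP pose, the force, the opening and the grip force at its end, in the units of the state.
- telemetry.get_obs(): the state, without advancing time (a new reading comes with each control period).
- grab_frame(name): name is "scene" or "side" or "wrist"; returns a dict with "frame" (384x512x3 uint8, red, green, blue), "vertical_fov" (degrees; the focal length in pixels is half the picture's height over the tangent of half this angle, whatever the lens; pixels are square), "cx", "cy" (the principal point, pixels), "k1" (the pictures are not rectified: a ray, as slopes to the right and down, at radius r is drawn at 1 + k1 r^2 times it, then the intrinsics apply), "origin" and "attitude" of the camera in the world. Camera axes: x right, y up, looking along -z (the intrinsics and any distortion apply to the point x, -y, -z); pixel columns grow to the right and rows downward; lengths in m; the calibration is good to about 2 mm. A picture is of the moment at which its call begins. There is no depth.
- job.hand_in(): hands the job in; it is judged then, once.
The state is a dict: "clock": time; "joints": joint angles; "qvel": joint speeds; "tau": joint torques, N m; "tcp_pos": TCP position; "orientation": TCP orientation; "contact_force": force on the tool from outside, world axes, zero at the start; "moment": the same for the moment, N m; "grip_width": finger opening in m; "gripper_force": force on a finger pad.
Only numpy, scipy, OpenCV 4.12 (cv2) and the standard library are available. Lean on these libraries where they do the work, as an engineer would, in place of code of your own. Each camera call takes 0.05 s, during which the arm holds its last target. There are 200 camera calls.

TASK

The sliding cover of the spice dock is locked over the salt shaker: squeeze the cover's release lever against its post, slide the cover over the place closed by the blanking plate and let go so that it locks there. Then press the salt shaker down until its push-to-release lift springs up, take the shaker out and stand it upright in a free space on the chopping board, its whole foot on the board and touching nothing else there. Do not drop the shaker, do not pop up the other two jars, and leave the other things where they are.

Things in the scene. Friction and masses are not known exactly. Their poses are not given: they have to be found in the camera images.
- dock: Spice dock: fixed light-wood block, 320 mm long (y), 76 mm deep (x; a notched metal rail sticks out 14 mm more on the -x side), 130 mm high; yaw varies. Origin: centre of its underside, x away from the robot, z up. Four square wells 52 x 52 mm, open at the top (the rim), centres at x 0, y +114 (well 1), +38 (2), -38 (3), -114 mm (4). Jars in them stand on spring lifts.
- salt_shaker: Salt shaker of clear glass with a light grey perforated cap, 90 mm high, 44 mm across at the foot, narrower above (cap 34 mm across in its top 20 mm); 0.07 to 0.14 kg. Origin: centre of its foot, z up. At the start always in well 2, under the cover. When popped up its top stands 51 mm above the rim of the dock.
- spice_a: Spice jar with a green cap, 46 mm across, 106 mm high. Origin: centre of its foot. In one of the wells 1, 3, 4, its top 1 mm above the rim; stays down.
- spice_b: Spice jar like the other, 46 mm across, 106 mm high, green cap. Origin: centre of its foot. In another of the wells 1, 3, 4, its top 1 mm above the rim; stays down.
- blank: Blanking plate, flat square of plain grey plastic 60 x 60 x 2.5 mm fixed over the mouth of the remaining well (1, 3 or 4: varies). Origin: centre of its underside, at the rim.
- cover_mid (a point): Centre of the top face of the cover: a steel plate 64 mm along the dock's y and 84 mm across, its top 8 mm above the rim, that slides along the dock's y above the jars. It stands over a well when this point is above the well's centre; axes as the dock's.
- cover_grip (a point): Point on the cover 46 mm above the rim, where pads squeeze post and lever together along the dock's y: grey tabs 24 mm wide, 6 mm thick, tops 60 mm above the rim. Here the outer face of the upright fixed post lies 24 mm to -y, that of the outward-leaning lever 25 mm to +y; squeezed, it is upright, 15 mm to +y (39 mm over both). Takes about 4 N; springs back.
- cover (a joint): Position of the cover along the dock's y, m: 0 over well 2, +0.076 over well 1, -0.076 over well 3, -0.152 over well 4. Friction about 1 N. The lever's pawl locks it in a notch at each well, with up to 3 mm of play either way.
- cover_lever (a joint): Release lever, rad: 0 at rest with the pawl down in a notch, 0.33 squeezed fully. Above 0.25 the cover is free to slide; let go between notches, the pawl rides on the rail at about 0.2 until the cover is moved to a notch.
- lift_2 (a joint): Lift under the salt shaker, m: 0 latched (shaker's top 1 mm above the rim, too low to grasp), -0.008 pressed to its stop, 0.05 popped up. Press the shaker's top down 5 mm or more (about 4 N) and let go: the lift unlatches, rises in under 1 s with the shaker and stays up. It cannot be latched again.
- lift_1 (a joint): Lift of well 1, m: same meaning; leave latched.
- lift_3 (a joint): Lift of well 3, m: same meaning; leave latched.
- lift_4 (a joint): Lift of well 4, m: same meaning; leave latched.
- board: Wooden chopping board lying fixed on the worktop left of the dock, 230 (x) x 340 (y) x 22 mm high, yaw varies slightly. Origin: centre of its underside, z up.
- tin: Food tin standing on the board, 75 mm across, 58 mm high. Origin: centre of its underside.
- pepper_mill: Turned wooden pepper mill standing on the board, 58 mm across, 170 mm high. Origin: centre of its underside.
- garlic: Garlic bulb on the board, 60 mm across, 59 mm high. Origin: centre of its underside.
- lidded_jar: Glass jar with a black lid standing on the board, 63 mm across, 94 mm high. Origin: centre of its underside.
- juice: Tall juice bottle, clear with a blue cap, 71 mm across, 249 mm high, standing behind the gap between dock and board. Origin: centre of its underside.
- lemon: Lemon lying to the right of the dock, 71 x 53 x 51 mm. Origin: centre of its underside.
- lift_2_top (a point): Centre of the top face of the lift under the salt shaker, on which the shaker stands; moves with the lift.

How it is judged:
On the way, in this order (a step that is already met when the one before it is completed fails the run):
1. the cover is slid over the blanking plate, let go, and locked in the notch there (horizontal distance between cover_mid and blank below 0.009 m and value of joint cover_lever below 0.09 rad), for 0.2 s.
2. the salt shaker is pressed and its lift has sprung up with the shaker on it (value of joint lift_2 above 0.04 m and distance between salt_shaker and lift_2_top below 0.015 m), for 0.1 s.
3. the salt shaker is lifted out of the dock (z of salt_shaker in the frame of dock above 0.135 m), for 0.05 s.
At the end, for the whole second after the job is handed in: Cover locked within 9 mm of the blanking plate's centre, lever at rest (under 0.09 rad); salt shaker at rest and upright (0.1 rad) on the board, axis 18 mm or more inside its edges, touching nothing that stands there; both spice jars still down in their wells (all of step 1 and z of salt_shaker in the frame of board between 0.018 and 0.027 m and x of salt_shaker in the frame of board between -0.097 and 0.097 m and y of salt_shaker in the frame of board between -0.152 and 0.152 m and angle between salt_shaker's own z axis and vertical below 0.1 rad and linear speed of salt_shaker below 0.02 m/s and contact force between salt_shaker and tin below 0.05 N and contact force between salt_shaker and pepper_mill below 0.05 N and contact force between salt_shaker and garlic below 0.05 N and contact force between salt_shaker and lidded_jar below 0.05 N and z of each of spice_a, spice_b in the frame of dock below 0.032 m).
It fails at once if the salt shaker falls: out of the fingers it moves faster than 0.6 m/s (a drop of about 2 cm) (contact force between the fingers and salt_shaker below 0.02 N and linear speed of salt_shaker above 0.6 m/s).
It fails at once if another lift than the salt shaker's is popped up (value of joint any of lift_1, lift_3, lift_4 above 0.012 m).
It fails at once if a thing beside the task is shifted by more than 20 mm or knocked over (distance of any of tin, pepper_mill, garlic, lidded_jar, juice, lemon from where it was at the start of the episode above 0.02 m or angle between any of tin, pepper_mill, juice, lidded_jar's own z axis and vertical above 0.3 rad).
It also fails if it takes over 64 s, if anything falls off the work surface, if the arm or the gripper's body presses on something with over 40 N, if the wrist force passes 120 N, or if a joint passes its speed limit or range.

## Working session

There is one attempt and no reset: what is moved stays moved. The work goes in short steps, Python scripts to look and compute and a tool call to move; the robot and the scene stay as the last step left them, time stands still between calls to the robot, and variables do not carry over. Pictures are saved under pics/ and viewed, at most 13 in all, crops included, and the job is handed in when it is done.

Besides the shell and the picture viewer there is one more tool, called as a command line: name --argument value ..., lists and objects as JSON in quotes. apply_moves: Moves the arm, as the interface text tells. Its arguments: {"type":"object","properties":{"rows":{"type":"array"},"jaw":{"type":"number"},"newtons":{"type":"number"}},"required":["rows"]}

```bash
mkdir -p pics
cat > h.py <<'E'
import numpy as np, cv2, json
from scipy.spatial.transform import Rotation as R
from bench import telemetry, grab_frame, job
def cam(name,fn=None):
    g=grab_frame(name); 
    if fn: cv2.imwrite('pics/'+fn+'.png',g['frame'][:,:,::-1])
    d={k:np.array(v).tolist() for k,v in g.items() if k!='frame'}
    json.dump(d,open('pics/'+(fn or name)+'.json','w')); return g
def load(fn): return json.load(open('pics/'+fn+'.json'))
def att(g):
    a=np.array(g['attitude'],float)
    if a.shape==(3,3): return a
    return R.from_rotvec(a).as_matrix() if a.size==3 else R.from_quat(a).as_matrix()
def ray(g,u,v):
    f=192/np.tan(np.radians(g['vertical_fov'])/2); d=np.array([(u-g['cx'])/f,(v-g['cy'])/f]); s=d.copy()
    for _ in range(30): s=d/(1+g['k1']*(s@s))
    return np.array(g['origin']),att(g)@np.array([s[0],-s[1],-1])
def onz(g,u,v,z):
    o,d=ray(g,u,v); return o+d*(z-o[2])/d[2]
def proj(g,p):
    f=192/np.tan(np.radians(g['vertical_fov'])/2)
    c=att(g).T@(np.array(p)-np.array(g['origin'])); s=np.array([c[0],-c[1]])/-c[2]
    s=s*(1+g['k1']*(s@s)); return s*f+[g['cx'],g['cy']]
E
python3 - <<'E'
from h import *
np.set_printoptions(precision=4,suppress=True)
a=cam('scene','s0');b=cam('side','d0');c=cam('wrist','w0')
for g in(a,b,c): print({k:v for k,v in g.items() if k!='frame'})
print(telemetry.get_obs())
cv2.imwrite('pics/all0.png',cv2.resize(np.vstack([np.hstack([a['frame'],b['frame']])])[:,:,::-1],(800,300)))
E
```

```text
{'vertical_fov': 44.7046765402385, 'cx': 254.59937020815383, 'cy': 201.4234423541677, 'k1': -0.0650769422920588, 'origin': array([-0.6178, -0.2964,  1.4723]), 'attitude': array([ 0.6185, -0.5082, -1.2504])}
{'vertical_fov': 51.511463522824016, 'cx': 254.9692764821751, 'cy': 198.56849914725416, 'k1': -0.0521333341339128, 'origin': array([-0.0097, -0.3736,  1.338 ]), 'attitude': array([ 0.4729, -0.2525, -1.0027])}
{'vertical_fov': 69.58127086248547, 'cx': 257.02661935661195, 'cy': 186.589616854171, 'k1': -0.03153332740934831, 'origin': array([0.2166, 0.6426, 0.372 ]), 'attitude': array([-0.2628, -0.1635,  1.1271])}
{'clock': 0.15, 'joints': array([-1.2441,  0.4776,  0.0224,  1.5561, -0.0115,  1.1093, -0.0831]), 'qvel': array([-0.0015, -0.0026,  0.0024, -0.0036,  0.0007,  0.0002,  0.0004]), 'tau': array([  0.0019, -59.6925,   1.6096, -28.1491,   0.0126,   0.0065,
         0.    ]), 'tcp_pos': array([0.2842, 0.6118, 0.2556]), 'orientation': array([-0.6776, -3.0674,  0.0021]), 'contact_force': array([-0.0828, -0.3899,  0.3205]), 'moment': array([ 0.0041, -0.0481, -0.0143]), 'gripper_force': 0.0, 'grip_width': 0.08535226722263953}
```

Run:
```python
import cv2
for n in('s0','d0'):
    i=cv2.imread(f'pics/{n}.png'); cv2.imwrite(f'pics/{n}b.png',cv2.resize(i,(800,600),interpolation=cv2.INTER_CUBIC))
```

```text
(no output)
```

View pics/d0b.png

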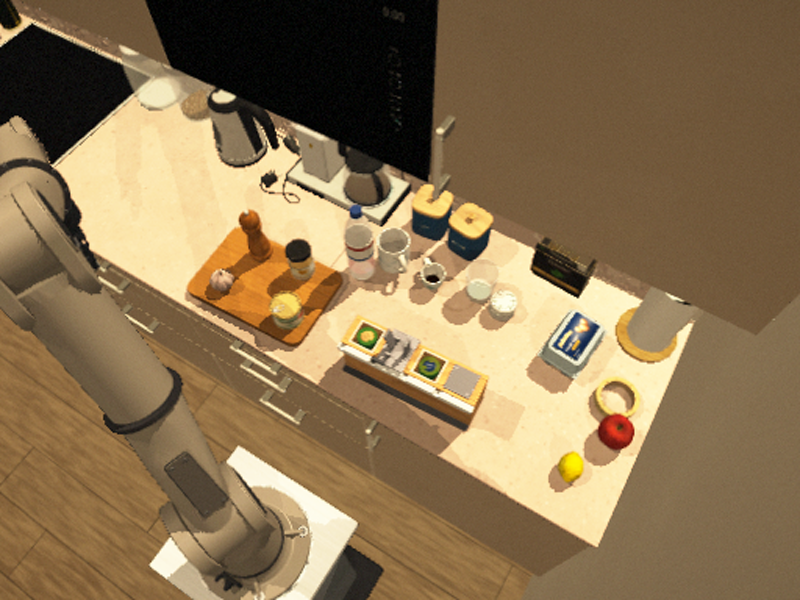

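View pics/s0b.png

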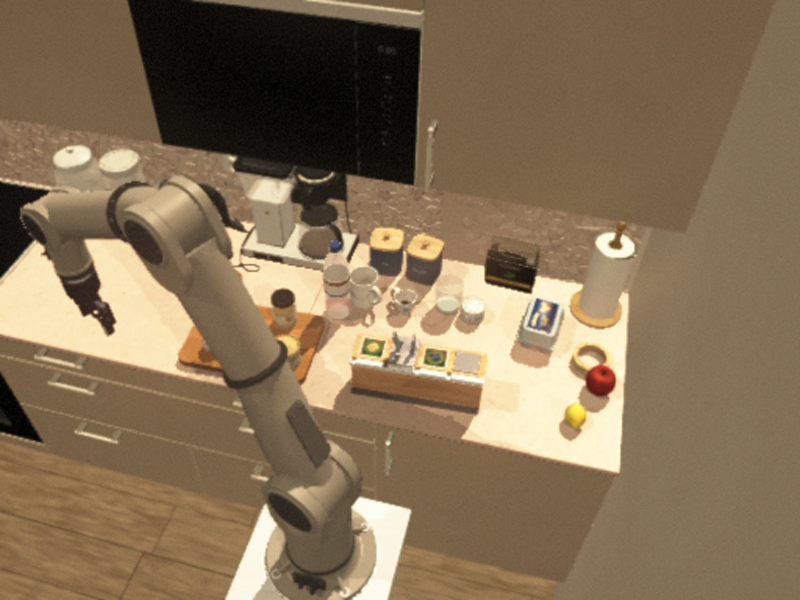

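Run:
```python
import cv2
i=cv2.imread('pics/d0.png')
a=i[190:280,205:325]; b=i[125:225,110:250]
cv2.imwrite('pics/cA.png',cv2.resize(a,(800,600),interpolation=cv2.INTER_CUBIC))
cv2.imwrite('pics/cB.png',cv2.resize(b,(798,570),interpolation=cv2.INTER_CUBIC))
```

```text
(no output)
```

View pics/cA.png

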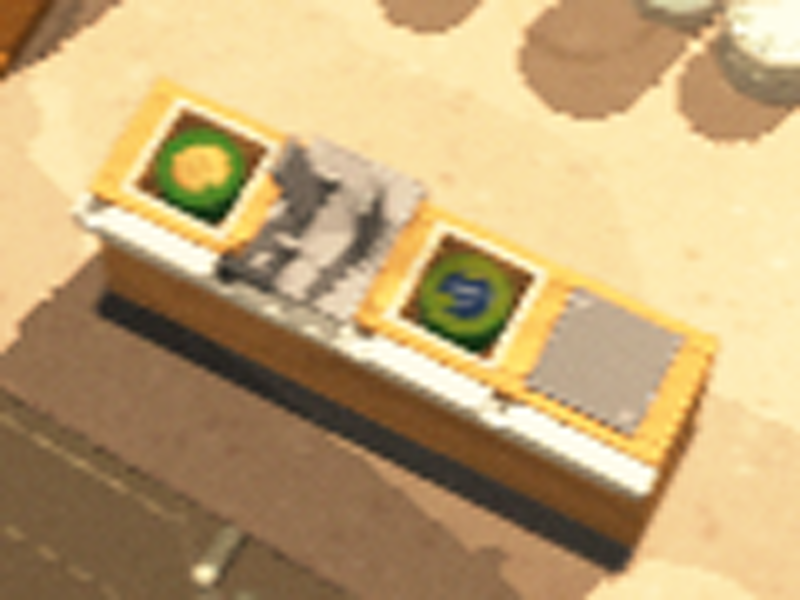

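View pics/cB.png

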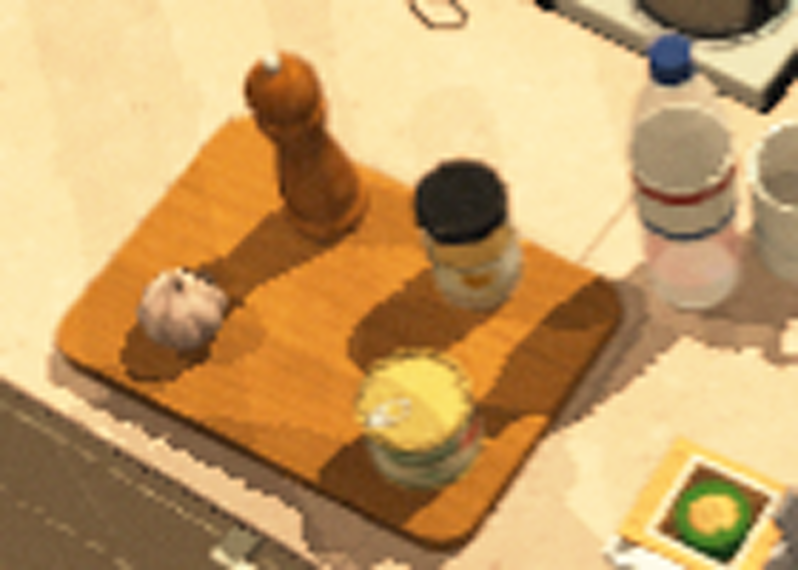

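Run:
```python
from h import *
np.set_printoptions(precision=4,suppress=True)
g=load('d0')
A=lambda x,y,z:onz(g,205+(x+.5)*.15-.5,190+(y+.5)*.15-.5,z)
B=lambda x,y,z:onz(g,110+(x+.5)/5.7-.5,125+(y+.5)/5.7-.5,z)
lb=A(163,80,.13);rb=A(716,342,.13)
print('back',lb,rb,np.linalg.norm(rb-lb))
c1=A(200,165,.131);c3=A(468,293,.131);bl=A(605,360,.1325)
print(c1,c3,bl,np.linalg.norm(c1-c3),np.linalg.norm(bl-c3))
for n,p in dict(lf=(92,190),rf=(640,460)).items(): print(n,A(*p,.13))
d=lb-rb; print('yaw',np.arctan2(-d[0],d[1])); d=c1-bl; print('yaw',np.arctan2(-d[0],d[1]))
for n,p in dict(l=(60,345,.022),f=(440,548,.022),r=(622,298,.022),b=(232,118,.022),garlic=(183,275,.059),tin=(415,400,.08),lid=(461,198,.116),mill=(325,210,.03),juice=(670,58,.249),mug=(798,170,.09)).items(): print(n,B(*p))
```

```text
back [0.508  0.0632 0.13  ] [ 0.5249 -0.2515  0.13  ] 0.31515520974988576
[0.4757 0.0194 0.131 ] [ 0.4844 -0.1337  0.131 ] [ 0.4872 -0.2095  0.1325] 0.15333176352985553 0.07589364384713822
lf [0.4357 0.0592 0.13  ]
rf [ 0.4512 -0.2486  0.13  ]
yaw 0.05372508171757004
yaw 0.050319456924006835
l [0.3958 0.5085 0.022 ]
f [0.4059 0.1919 0.022 ]
r [0.6261 0.1977 0.022 ]
b [0.6089 0.5283 0.022 ]
garlic [0.4704 0.448  0.059 ]
tin [0.4651 0.2436 0.08  ]
lid [0.5909 0.2916 0.116 ]
mill [0.5756 0.4149 0.03  ]
juice [0.6749 0.1708 0.249 ]
mug [0.7393 0.1235 0.09  ]
```

```bash
cat >> h.py <<'E'
np.set_printoptions(precision=4,suppress=True)
DO=np.array([.4814,-.095,0]); DY=.0515
def setdock(o,y):
    global DO,DY; DO=np.array(o);DY=y
def dk(x,y,z): return DO+R.from_euler('z',DY).apply([x,y,z])
def plan(p,yaw,s=None):
    "shares to bring TCP to p, tool down, tool y along world direction yaw(of dock y)"
    s=s or telemetry.get_obs(); R0=R.from_rotvec(s['orientation'])
    best=None
    for k in (0,np.pi):
        y=np.array([-np.sin(yaw+k),np.cos(yaw+k),0]); z=np.array([0,0,-1.]); x=np.cross(y,z)
        t=(R0.inv()*R.from_matrix(np.array([x,y,z]).T)).as_rotvec()
        if best is None or np.linalg.norm(t)<np.linalg.norm(best): best=t
    print('shift',R0.inv().apply(np.array(p)-s['tcp_pos'])/.25,'turn',best/np.pi,'pos',s['tcp_pos'],'t',s['clock'])
E
python3 - <<'E'
from h import *
s=telemetry.get_obs();print(R.from_rotvec(s['orientation']).as_matrix(), s['joints'])
plan([.46,.36,.36],DY); plan(dk(0,.0335,.3),DY)
E
```

```text
[[-0.907   0.4212 -0.0005]
 [ 0.4212  0.907  -0.0013]
 [-0.0001 -0.0014 -1.    ]] [-1.2441  0.4776  0.0224  1.5561 -0.0115  1.1093 -0.0831]
shift [-1.0622 -0.6179 -0.4168] turn [-0.0004 -0.0001 -0.1548] pos [0.2842 0.6118 0.2556] t 0.15
shift [-1.8439 -2.1137 -0.1747] turn [-0.0004 -0.0001 -0.1548] pos [0.2842 0.6118 0.2556] t 0.15
```

apply_moves --rows '[[[-1, -0.6, -0.42], [0, 0, -0.155]], [[-1, -0.6, -0.42], [0, 0, -0.155]], [[-1, -0.6, -0.42], [0, 0, -0.155]], [[-1, -0.6, -0.42], [0, 0, -0.155]], [[-1, -0.6, -0.42], [0, 0, -0.155]], [[-1, -0.6, -0.42], [0, 0, -0.155]], [[-1, -0.6, -0.42], [0, 0, -0.155]], [[-1, -0.6, -0.42], [0, 0, -0.155]]]' --jaw 1

```text
clock: 1.15
tcp_pos: [0.4464, 0.3723, 0.3604]
orientation: [0.087, -3.139, 0.001]
contact_force: [-0.5, 0.2, -0.7]
grip_width: 0.0851
gripper_force: 0.0
```

Run:
```python
from h import *
plan(dk(0,.0335,.32),DY); g=cam('wrist','w1')
cv2.imwrite('pics/w1b.png',cv2.resize(g['frame'][:,:,::-1],(800,600)))
```

```text
shift [-0.0374 -1.7399  0.1624] turn [-0.0001 -0.0005  0.0012] pos [0.4464 0.3723 0.3604] t 1.15
```

apply_moves --rows '[[[-0.02, -1, 0], [0, 0, 0]], [[-0.02, -1, 0], [0, 0, 0]], [[-0.02, -1, 0], [0, 0, 0]], [[-0.02, -1, 0], [0, 0, 0]]]'

```text
clock: 1.7
tcp_pos: [0.4655, 0.1206, 0.361]
orientation: [0.086, -3.14, 0.0]
contact_force: [1.1, -0.2, 0.4]
grip_width: 0.0855
gripper_force: 0.0
```

apply_moves --rows '[[[-0.02, -0.74, 0.16], [0, 0, 0]], [[-0.02, -0.74, 0.16], [0, 0, 0]], [[-0.02, -0.74, 0.16], [0, 0, 0]], [[-0.02, -0.74, 0.16], [0, 0, 0]], [[-0.02, -0.74, 0.16], [0, 0, 0]]]'

```text
clock: 2.33
tcp_pos: [0.4806, -0.0618, 0.321]
orientation: [0.084, -3.14, -0.0]
contact_force: [0.6, 0.7, -0.1]
grip_width: 0.0852
gripper_force: 0.0
```

Run:
```python
from h import *
plan(dk(0,.0335,.17),DY); g=cam('wrist','w2')
cv2.imwrite('pics/w2b.png',cv2.resize(g['frame'][:,:,::-1],(800,600)))
```

```text
shift [0.0034 0.001  0.604 ] turn [ 0.0001 -0.0002  0.0006] pos [ 0.4806 -0.0618  0.321 ] t 2.325
```

View pics/w2b.png

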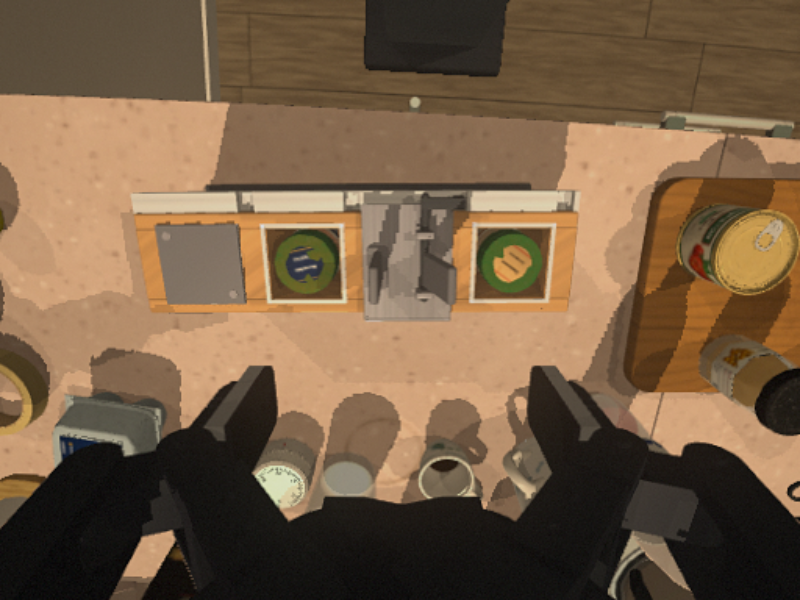

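Run:
```python
from h import *
g=load('w2')
P=lambda x,y,z:onz(g,(x+.5)*.64-.5,(y+.5)*.64-.5,z)
for n,p in dict(blank=(201.5,264,.1325),w3=(305,264,.13),w1=(513,263,.13),cov=(408,255,.138),post=(377,275,.17),lever=(440,276,.17)).items():
    q=P(*p); print(n,q, R.from_euler('z',-DY).apply(q-DO))
```

```text
blank [ 0.4844 -0.2086  0.1325] [-0.0028 -0.1136  0.1325]
w3 [ 0.4811 -0.1334  0.13  ] [-0.0022 -0.0383  0.13  ]
w1 [0.4724 0.0184 0.13  ] [-0.0032  0.1137  0.13  ]
cov [ 0.4688 -0.0588  0.138 ] [-0.0107  0.0368  0.138 ]
post [ 0.4762 -0.0786  0.17  ] [-0.0043  0.0166  0.17  ]
lever [ 0.4748 -0.0383  0.17  ] [-0.0037  0.0569  0.17  ]
```

apply_moves --rows '[[[0.013, 0.001, 0.2], [0, 0, 0]], [[0.013, 0.001, 0.4], [0, 0, 0]], [[0.013, 0.001, 0.55], [0, 0, 0]], [[0.013, 0.001, 0.604], [0, 0, 0]], [[0.013, 0.001, 0.604], [0, 0, 0]]]'

```text
clock: 3.0
tcp_pos: [0.4775, -0.0618, 0.1703]
orientation: [0.085, -3.14, -0.0]
contact_force: [-0.4, 0.3, 0.6]
grip_width: 0.0856
gripper_force: 0.0
```

apply_moves --rows '[[[0, 0, 0], [0, 0, 0]], [[0, 0, 0], [0, 0, 0]], [[0, 0, 0], [0, 0, 0]], [[0, 0, 0], [0, 0, 0]], [[0, 0, 0], [0, 0, 0]], [[0, 0, 0], [0, 0, 0]], [[0, 0, 0], [0, 0, 0]], [[0, 0, 0], [0, 0, 0]]]' --jaw -1 --newtons 25

```text
clock: 4.0
tcp_pos: [0.4783, -0.0631, 0.1717]
orientation: [-0.081, 3.138, 0.001]
contact_force: [-1.2, -0.3, 8.0]
grip_width: 0.0384
gripper_force: 24.5
```

Run:
```python
from h import *
setdock([.4793,-.0953,0],.0515)
plan(dk(-.001,.0335-.152,.17),DY); print(telemetry.get_obs()['gripper_force'])
```

```text
shift [ 0.0068 -0.603   0.0064] turn [0.0001 0.0008 0.0001] pos [ 0.4783 -0.0631  0.1717] t 4.0
24.527299404144287
```

apply_moves --rows '[[[0, -0.04, 0], [0, 0, 0]], [[0, -0.14, 0], [0, 0, 0]], [[0, -0.24, 0], [0, 0, 0]], [[0, -0.34, 0], [0, 0, 0]], [[0, -0.44, 0], [0, 0, 0]], [[0, -0.54, 0], [0, 0, 0]], [[0, -0.6, 0], [0, 0, 0]], [[0, -0.606, 0], [0, 0, 0]], [[0, -0.606, 0], [0, 0, 0]]]'

```text
clock: 5.12
tcp_pos: [0.4868, -0.2146, 0.1717]
orientation: [-0.082, 3.137, -0.001]
contact_force: [2.3, -0.9, 8.6]
grip_width: 0.0375
gripper_force: 27.9
```

Run:
```python
from h import *
setdock([.4793,-.0953,0],.0515)
plan(dk(-.001,.0335-.152,.17),.0515); s=telemetry.get_obs();print(s['gripper_force'],s['grip_width'],s['contact_force'])
g=cam('side','d1'); cv2.imwrite('pics/d1b.png',cv2.resize(g['frame'][190:280,205:325,::-1],(800,600),interpolation=cv2.INTER_CUBIC))
```

```text
shift [0.0094 0.0041 0.0068] turn [-0.0003  0.0011  0.0002] pos [ 0.4868 -0.2146  0.1717] t 5.125
27.914278507232666 0.0375211403107604 [ 2.2547 -0.8613  8.5942]
```

apply_moves --rows '[[[0, 0, 0], [0, 0, 0]], [[0, 0, 0], [0, 0, 0]], [[0, 0, 0], [0, 0, 0]], [[0, 0, 0], [0, 0, 0]], [[0, 0, 0], [0, 0, 0]], [[0, 0, 0], [0, 0, 0]]]' --jaw 1

```text
clock: 5.92
tcp_pos: [0.4852, -0.2142, 0.1703]
orientation: [0.082, -3.141, -0.0]
contact_force: [0.2, 0.7, 0.1]
grip_width: 0.0853
gripper_force: 0.0
```

apply_moves --rows '[[[0, 0, -0.15], [0, 0, 0]], [[0, 0, -0.35], [0, 0, 0]], [[0, 0.25, -0.55], [0, 0, 0]], [[0, 0.45, -0.55], [0, 0, 0]], [[0, 0.6, -0.55], [0, 0, 0]], [[0, 0.6, -0.55], [0, 0, 0]]]'

```text
clock: 6.68
tcp_pos: [0.4773, -0.0609, 0.308]
orientation: [-0.092, 3.14, 0.002]
contact_force: [-0.1, -0.9, -0.8]
grip_width: 0.0856
gripper_force: 0.0
```

Run:
```python
from h import *
g=cam('wrist','w3')
cv2.imwrite('pics/w3b.png',cv2.resize(g['frame'][:,:,::-1],(800,600)))
setdock([.4793,-.0953,0],.0515)
plan(dk(0,.038,.3),.0515)
```

```text
shift [-0.0016  0.0236  0.0315] turn [0.     0.0001 0.0012] pos [ 0.4773 -0.0633  0.3079] t 6.725
```

View pics/w3b.png

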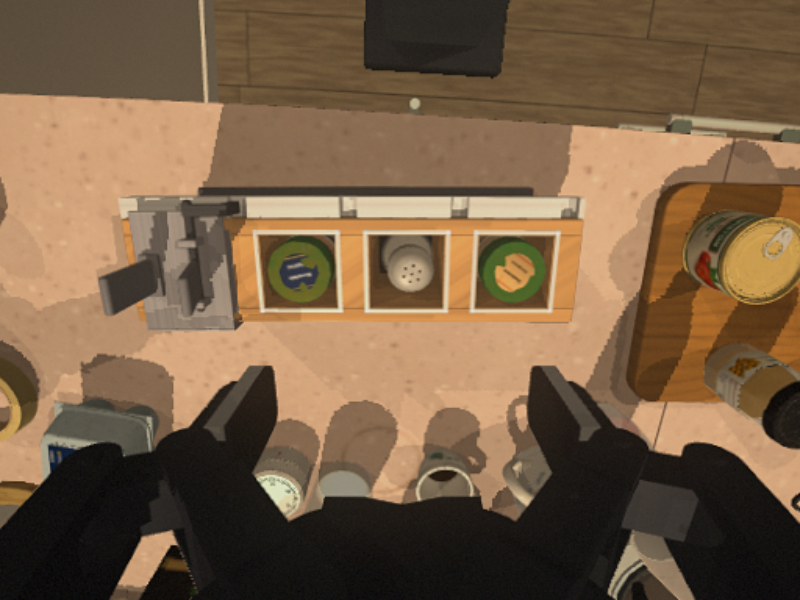

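```bash
python3 - <<'E'
from h import *
setdock([.4793,-.0953,0],.0515)
DO=np.array([.4793,-.0953,0])
for n,pts in dict(w2=[(364,320),(451,319)],w3=[(149,329),(239,328)]).items():
    g=load(n)
    q=[onz(g,(x+.5)*.64-.5,(y+.5)*.64-.5,.138) for x,y in pts]
    print(n,[R.from_euler('z',-.0515).apply(a-DO) for a in q])
g=load('w3')
for p in [(410,268,.131),(513,268,.131),(300,270,.131),(407,271,.13)]:
    q=onz(g,(p[0]+.5)*.64-.5,(p[1]+.5)*.64-.5,p[2]);print(q,R.from_euler('z',-.0515).apply(q-DO))
# predicted pixels: lever/post tops at rest, cover at -152
for a in (.0,.2,.33):
  for x in(-.012,.012):
    y0=-.114+.025-10e-3*a/.33; pz=.19
    q=DO+R.from_euler('z',.0515).apply([x,-.114+.015+.06*(0.33-a)*.75,.19]); print(a,x,(proj(g,q)+.5)/.64-.5)
E
python3 - <<'E'
import cv2
i=cv2.imread('pics/w3.png')[115:220,60:200]; cv2.imwrite('pics/w3c.png',cv2.resize(i,(798,598),interpolation=cv2.INTER_CUBIC))
E
```

```text
w2 [array([0.0404, 0.0047, 0.138 ]), array([0.0395, 0.069 , 0.138 ])]
w3 [array([ 0.0408, -0.148 ,  0.138 ]), array([ 0.0394, -0.0823,  0.138 ])]
[ 0.4736 -0.056   0.131 ] [-0.0036  0.0395  0.131 ]
[0.4695 0.0159 0.131 ] [-0.0041  0.1116  0.131 ]
[ 0.4795 -0.1329  0.131 ] [-0.0017 -0.0376  0.131 ]
[ 0.4762 -0.058   0.13  ] [-0.0012  0.0374  0.13  ]
0.0 -0.012 [193.4408 277.0584]
0.0 0.012 [198.915  316.9598]
0.2 -0.012 [177.7891 276.9814]
0.2 0.012 [183.6795 316.8417]
0.33 -0.012 [167.6459 276.9322]
0.33 0.012 [173.8044 316.7639]
```

View pics/w3c.png

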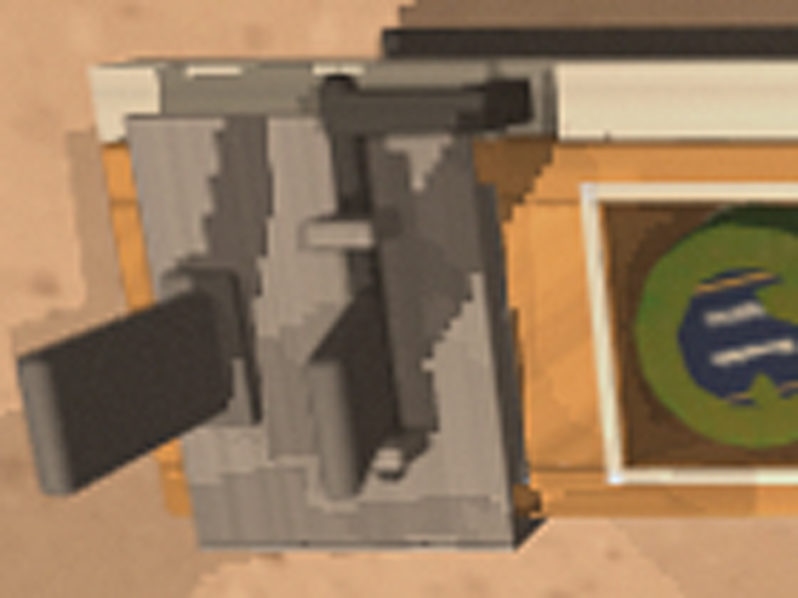

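Run:
```python
from h import *
DO=np.array([.4793,-.0953,0])
for n,pts in dict(w2=[(455,304)],w3=[(191.3,314)]).items():
    g=load(n)
    for x,y in pts: print(n,R.from_euler('z',-.0515).apply(onz(g,(x+.5)*.64-.5,(y+.5)*.64-.5,.19)-DO))
i=cv2.imread('pics/w2.png')[115:220,200:340]; j=cv2.imread('pics/w3.png')[115:220,60:200]
cv2.imwrite('pics/w2c.png',cv2.resize(i,(798,598),interpolation=cv2.INTER_CUBIC))
```

```text
w2 [0.0106 0.0648 0.19  ]
w3 [ 0.0102 -0.0884  0.19  ]
```

View pics/w2c.png

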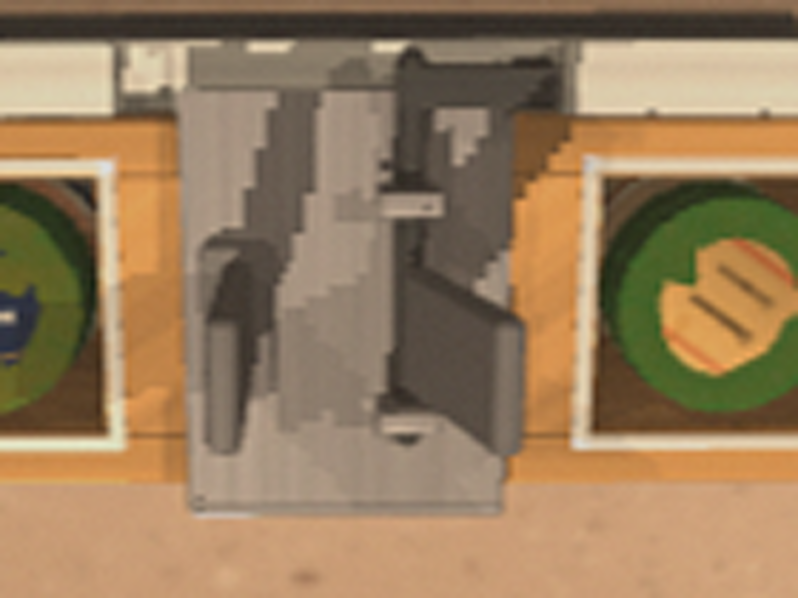

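Run:
```python
from h import *
setdock([.4793,-.0953,0],.0515)
plan(np.array([.4793,-.0953,0])+R.from_euler('z',.0515).apply([-.002,.038,.172]),.0515)
```

```text
shift [0.0065 0.0236 0.5435] turn [0.     0.0001 0.0012] pos [ 0.4773 -0.0633  0.3079] t 6.725
```

apply_moves --rows '[[[0.006, 0.024, 0], [0, 0, 0.001]], [[0.006, 0.024, 0.1], [0, 0, 0.001]], [[0.006, 0.024, 0.25], [0, 0, 0.001]], [[0.006, 0.024, 0.4], [0, 0, 0.001]], [[0.006, 0.024, 0.5], [0, 0, 0.001]], [[0.006, 0.024, 0.544], [0, 0, 0.001]], [[0.006, 0.024, 0.544], [0, 0, 0.001]], [[0.006, 0.024, 0.544], [0, 0, 0.001]]]' --jaw -1

```text
clock: 7.72
tcp_pos: [0.4763, -0.0588, 0.1727]
orientation: [-0.076, 3.139, 0.0]
contact_force: [0.5, 0.6, 0.1]
grip_width: -0.0
gripper_force: 0.0
```

apply_moves --rows '[[[0, 0, 0.03], [0, 0, 0]], [[0, 0, 0.06], [0, 0, 0]], [[0, 0, 0.09], [0, 0, 0]], [[0, 0, 0.094], [0, 0, 0]], [[0, 0, 0.094], [0, 0, 0]]]'

```text
clock: 8.35
tcp_pos: [0.4758, -0.0585, 0.1484]
orientation: [-0.077, 3.14, -0.0]
contact_force: [-0.3, 0.8, 3.5]
grip_width: 0.0001
gripper_force: 1.8
```

apply_moves --rows '[[[0, 0, -0.24], [0, 0, 0]], [[0, 0, -0.48], [0, 0, 0]], [[0, 0, -0.6], [0, 0, 0]], [[0, 0, -0.6], [0, 0, 0]], [[0, 0, -0.6], [0, 0, 0]], [[0, 0, -0.6], [0, 0, 0]], [[0, 0, -0.6], [0, 0, 0]], [[0, 0, -0.6], [0, 0, 0]], [[0, 0, -0.6], [0, 0, 0]]]' --jaw 1

```text
clock: 9.48
tcp_pos: [0.4755, -0.0585, 0.2981]
orientation: [0.077, -3.14, 0.0]
contact_force: [0.1, -0.5, -0.3]
grip_width: 0.0853
gripper_force: 0.0
```

Run:
```python
from h import *
g=cam('wrist','w4')
cv2.imwrite('pics/w4b.png',cv2.resize(g['frame'][:,:,::-1],(800,600)))
plan(np.array([.4793,-.0953,0])+R.from_euler('z',.0515).apply([-.002,.038,.164]),.0515)
```

```text
shift [0.0004 0.0042 0.5367] turn [-0.     -0.0001 -0.0008] pos [ 0.4755 -0.0585  0.2982] t 9.525
```

View pics/w4b.png

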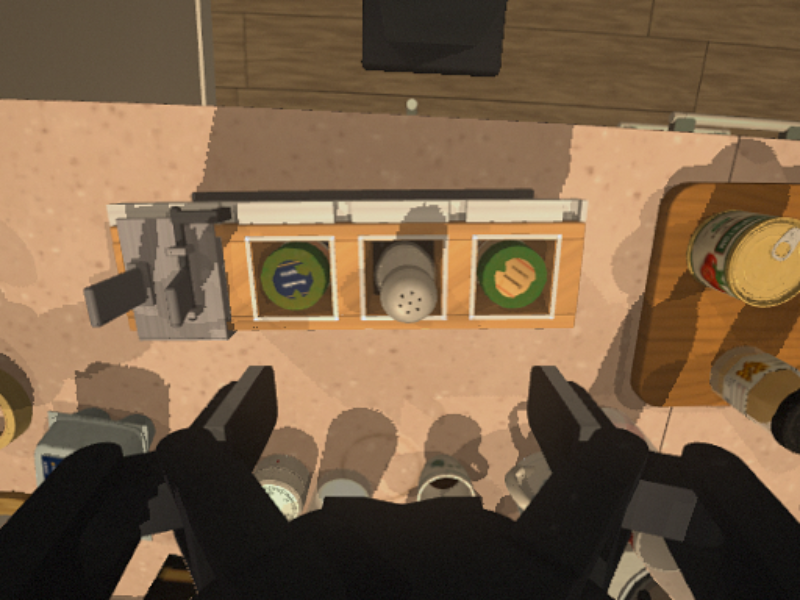

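Run:
```python
from h import *
g=load('w4')
q=onz(g,(409.5)*.64-.5,(296.5)*.64-.5,.181);print(q,R.from_euler('z',-.0515).apply(q-np.array([.4793,-.0953,0])))
plan([q[0],q[1],.175],.0515)
```

```text
[ 0.4736 -0.0553  0.181 ] [-0.0036  0.0403  0.181 ]
shift [0.007  0.0134 0.4927] turn [-0.     -0.0001 -0.0008] pos [ 0.4755 -0.0585  0.2982] t 9.525
```

apply_moves --rows '[[[0.005, 0.01, 0.15], [0, 0, 0]], [[0.005, 0.01, 0.3], [0, 0, 0]], [[0.005, 0.01, 0.42], [0, 0, 0]], [[0.005, 0.01, 0.492], [0, 0, 0]], [[0.005, 0.01, 0.492], [0, 0, 0]]]'

```text
clock: 10.15
tcp_pos: [0.4733, -0.0561, 0.1742]
orientation: [0.077, -3.138, 0.001]
contact_force: [-0.1, -0.1, 0.5]
grip_width: 0.0853
gripper_force: 0.0
```

apply_moves --rows '[[[0, 0, 0], [0, 0, 0]], [[0, 0, 0], [0, 0, 0]], [[0, 0, 0], [0, 0, 0]], [[0, 0, 0], [0, 0, 0]], [[0, 0, 0], [0, 0, 0]], [[0, 0, 0], [0, 0, 0]], [[0, 0, 0], [0, 0, 0]], [[0, 0, 0], [0, 0, 0]]]' --jaw -1 --newtons 30

```text
clock: 11.15
tcp_pos: [0.4743, -0.0561, 0.1753]
orientation: [-0.077, 3.141, -0.0]
contact_force: [0.5, -0.8, 1.1]
grip_width: 0.0326
gripper_force: 29.5
```

apply_moves --rows '[[[0, 0, -0.05], [0, 0, 0]], [[0, 0, -0.15], [0, 0, 0]], [[0, 0, -0.3], [0, 0, 0]], [[0, 0, -0.45], [0, 0, 0]], [[0, 0, -0.55], [0, 0, 0]], [[0, 0, -0.6], [0, 0, 0]], [[0, 0, -0.6], [0, 0, 0]]]'

```text
clock: 12.02
tcp_pos: [0.4742, -0.056, 0.3257]
orientation: [-0.077, 3.14, 0.0]
contact_force: [0.3, -0.0, -1.4]
grip_width: 0.0324
gripper_force: 29.8
```

Run:
```python
from h import *
s=telemetry.get_obs(); print(s['grip_width'],s['gripper_force'])
plan([.487,.345,.33],.03); plan([.487,.345,.33],.0515)
# check gaps with wrist image w1 : predicted spot & neighbours
g=load('w1'); i=cv2.imread('pics/w1.png')
for n,(x,y,z,r) in dict(tin=(.465,.244,.08,.0375),lid=(.591,.292,.116,.0315),gar=(.470,.448,.05,.03),mill=(.576,.415,.022,.029),me=(.487,.345,.022,.022)).items():
    P=np.array([proj(g,[x+r*np.cos(a),y+r*np.sin(a),z]) for a in np.linspace(0,6.28,40)]).astype(np.int32); cv2.polylines(i,[P],True,(255,0,255),1)
cv2.imwrite('pics/w1c.png',cv2.resize(i,(800,600)))
```

```text
0.03238583200316494 29.80371889170783
shift [-0.1296  1.5996 -0.0166] turn [0.0001 0.0003 0.0061] pos [ 0.4742 -0.056   0.3257] t 12.025
shift [-0.1296  1.5996 -0.0166] turn [ 0.0001  0.0003 -0.0008] pos [ 0.4742 -0.056   0.3257] t 12.025
```

View pics/w1c.png

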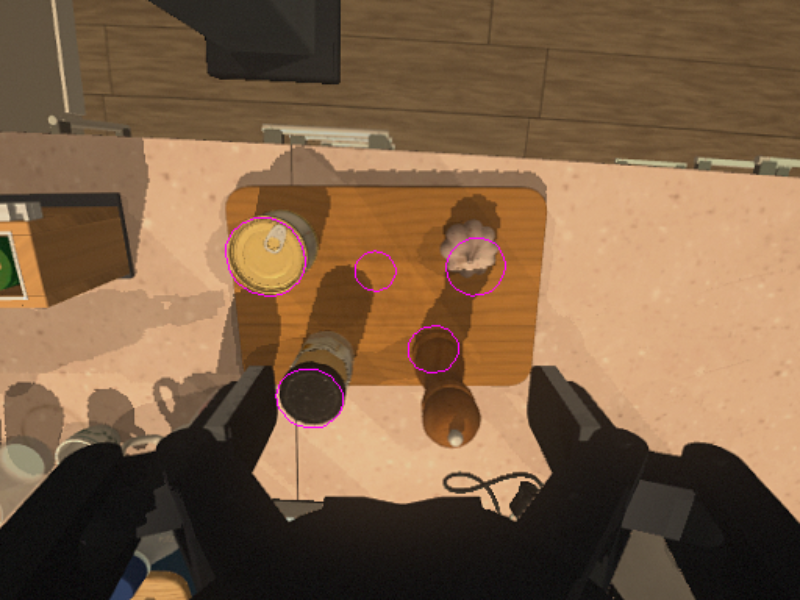

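apply_moves --rows '[[[0, 0.1, 0], [0, 0, 0]], [[-0.02, 0.27, 0], [0, 0, 0]], [[-0.04, 0.45, 0], [0, 0, 0]], [[-0.06, 0.63, 0], [0, 0, 0]], [[-0.08, 0.81, 0], [0, 0, 0]], [[-0.08, 0.95, 0], [0, 0, 0]]]'

```text
clock: 12.78
tcp_pos: [0.4817, 0.1839, 0.3236]
orientation: [0.079, -3.138, 0.002]
contact_force: [-0.7, 0.1, -0.2]
grip_width: 0.0323
gripper_force: 29.8
```

apply_moves --rows '[[[-0.02, 0.18, 0], [0, 0, 0]], [[-0.03, 0.36, 0], [0, 0, 0]], [[-0.04, 0.53, 0], [0, 0, 0]], [[-0.05, 0.62, 0], [0, 0, 0]], [[-0.05, 0.65, 0], [0, 0, 0]], [[-0.05, 0.65, 0], [0, 0, 0]]]'

```text
clock: 13.52
tcp_pos: [0.4873, 0.3439, 0.3248]
orientation: [0.075, -3.14, 0.002]
contact_force: [-0.1, -0.2, -1.5]
grip_width: 0.0323
gripper_force: 29.8
```

Run:
```python
from h import *
s=telemetry.get_obs(); print(s['grip_width'],s['gripper_force'],s['orientation'])
plan([.487,.345,.110],.0515)
```

```text
0.03234188123964332 29.840530869114446 [ 0.0753 -3.1401  0.002 ]
shift [0.0003 0.0057 0.8592] turn [-0.0004 -0.0002 -0.0011] pos [0.4873 0.3439 0.3248] t 13.525
```

apply_moves --rows '[[[0, 0, 0.1], [0, 0, 0]], [[0, 0, 0.25], [0, 0, 0]], [[0, 0, 0.4], [0, 0, 0]], [[0, 0, 0.55], [0, 0, 0]], [[0, 0, 0.7], [0, 0, 0]], [[0, 0, 0.8], [0, 0, 0]], [[0, 0, 0.845], [0, 0, 0]], [[0, 0, 0.855], [0, 0, 0]], [[0, 0, 0.855], [0, 0, 0]]]'

```text
clock: 14.65
tcp_pos: [0.4878, 0.3451, 0.1126]
orientation: [-0.076, 3.139, 0.001]
contact_force: [1.0, 0.5, -0.4]
grip_width: 0.0325
gripper_force: 29.9
```

apply_moves --rows '[[[0, 0, 0.004], [0, 0, 0]], [[0, 0, 0.008], [0, 0, 0]], [[0, 0, 0.012], [0, 0, 0]], [[0, 0, 0.016], [0, 0, 0]], [[0, 0, 0.016], [0, 0, 0]]]'

```text
clock: 15.28
tcp_pos: [0.487, 0.345, 0.1074]
orientation: [0.077, -3.14, 0.0]
contact_force: [0.6, 0.2, -0.6]
grip_width: 0.0322
gripper_force: 29.9
```

apply_moves --rows '[[[0, 0, 0.004], [0, 0, 0]], [[0, 0, 0.008], [0, 0, 0]], [[0, 0, 0.008], [0, 0, 0]], [[0, 0, 0.008], [0, 0, 0]]]'

```text
clock: 15.78
tcp_pos: [0.4878, 0.3453, 0.1068]
orientation: [-0.076, 3.139, 0.001]
contact_force: [-1.6, -0.6, 7.9]
grip_width: 0.0323
gripper_force: 30.9
```

apply_moves --rows '[[[0, 0, 0], [0, 0, 0]], [[0, 0, 0], [0, 0, 0]], [[0, 0, 0], [0, 0, 0]], [[0, 0, 0], [0, 0, 0]], [[0, 0, 0], [0, 0, 0]]]' --jaw 0.5

```text
clock: 16.4
tcp_pos: [0.487, 0.3451, 0.1054]
orientation: [0.077, -3.141, 0.0]
contact_force: [-0.3, 0.4, 0.3]
grip_width: 0.0639
gripper_force: 0.0
```

apply_moves --rows '[[[0, 0, -0.1], [0, 0, 0]], [[0, 0, -0.3], [0, 0, 0]], [[0, 0, -0.5], [0, 0, 0]], [[0, 0, -0.7], [0, 0, 0]], [[0, 0, -0.9], [0, 0, 0]], [[0, 0, -0.9], [0, 0, 0]]]'

```text
clock: 17.15
tcp_pos: [0.4888, 0.3463, 0.3354]
orientation: [-0.076, 3.134, 0.009]
contact_force: [0.3, 0.5, -0.6]
grip_width: 0.064
gripper_force: 0.0
```

Run:
```python
from h import *
g=cam('wrist','w5'); h=cam('side','d5')
a=cv2.resize(g['frame'][:,:,::-1],(400,300)); b=cv2.resize(h['frame'][125:275,110:310,::-1],(400,300))
cv2.imwrite('pics/f.png',cv2.resize(np.hstack([a,b]),(800,300)))
```

```text
(no output)
```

View pics/f.png

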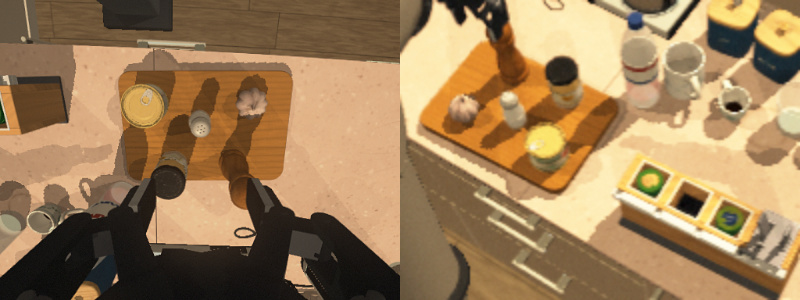

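The shaker stands upright and free on the board (left picture, about 200,123). The cover is over well 4 and both jars are still down.

```bash
python3 -c "
from bench import job
print(job.hand_in())"
```

```text
the job is handed in; nothing more can be done
None
```

I handed the job in at about 17 s of the 64 s allowed: by the last pictures the cover is locked over the blanking plate at well 4, the salt shaker stands upright and clear of everything on the chopping board, and both spice jars are still down; the hand-in returned no verdict.

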